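Close the exposure unit and set its dimmer

ROBOT

A 7-joint arm with a two-finger parallel gripper is mounted at the origin on the work surface. World frame = base frame: x ahead of the robot, y to its left, z up, the work surface at z = 0. Lengths are in mm, angles in rad, forces in N, time in s.
With the tool pointing down it reaches from about 425 to 875 mm from the base axis. Payload 4.7 kg.
Tool frame: the origin (TCP) lies midway between the tips of the shut fingers; the grasp point (between the pads) lies 19 mm behind it; z points along the fingers, y is the line along which they close (so a half turn about z gives the same grasp; the last joint's range is limited). The gripper opens to 87 mm and grips with 3 to 60 N. Pads are 19 mm wide; open, the fingers measure 117 mm over their backs; the gripper's body (75 mm by 190 mm) begins 51 mm behind the grasp point.
Start: joints at [1.202, 0.321, -0.07, 1.45, 0.023, 1.371, -0.057], TCP at [242.769, -602.983, 222.587] pointing down, gripper open.
Joint ranges: [-2.86, 2.86], [-0.3, 2.09], [-1.38, 1.24], [0.06, 2.45], [-1.56, 4.7], [0.09, 2.05], [-2.69, 2.69]. Speed limits (rad/s): [2.57, 2.57, 3.14, 3.14, 3.14, 3.14, 3.14].

INTERFACE

Orientations are given as a 3x3 rotation matrix whose columns are the frame's x, y, z axes.
In Python, from bench import bot gives the robot as it stands. The module is installed in compiled form; this text tells all that it offers.
- The arm moves only by the tool step_arm, never from a script. Its argument "plan" is one flat list of numbers, 6 for each row, row after row: the shift along the tool's x, y, z in mm, then the turn, a rotation vector about the tool's x, y, z in units of 6 degrees (1.0 is 6 degrees). In form: [tx, ty, tz, ax, ay, az, tx, ty, tz, ax, ay, az, ...]. A call has 1 to 12 rows; each row shifts and turns the commanded pose from where the row before left it, along the tool's axes as they then stand; what a row does not reach is not made up. A row lasts 1/8 s, in which the tool goes at most 62.5 mm and 10.7 degrees, less where a joint would pass 70% of its speed; a pose out of reach is approached as far as the arm can. A call is refused whole if a number of a shift passes 62.5 or a number of a turn 1, either way. A call with a gripper value outside its range is refused whole. "grip" is the finger opening in mm, from 0 to 87, set as the call begins (left out, the last holds). The fingers move at their own pace and stop on an object; "force" is the grip in N (left out, the last holds). Time passes only in rows, so rows that do not move let the fingers close. It gives the time, the measured TCP pose, the force, the opening and the grip force at its end, in the units of the state.
- bot.sense(): the state, without advancing time (a new reading comes with each control period).
- bot.read_camera(name): name is "scene" or "side" or "wrist"; returns (picture, depth): 480x640x3 uint8, red, green, blue; 480x640 float32, mm along the optical axis (not along the pixel's ray), 0 where there is no reading.
- bot.camera_info(name): a dict with "fx", "fy", "cx", "cy" (pixels), "dist" ([k1, k2, p1, p2, k3] as OpenCV has them; the pictures are not rectified), "eye" and "orientation" of the camera in the world. Camera axes: x right, y up, looking along -z (the intrinsics and any distortion apply to the point x, -y, -z); pixel columns grow to the right and rows downward; lengths in mm; the calibration is good to about 2 mm. A picture is of the moment at which its call begins: read the wrist's pose just before it. camera_info takes no time and is no camera call; for the wrist camera it gives the pose at the moment of the call.
- bot.hand_in(): hands the job in; it is judged then, once.
The state is a dict: "t": time; "joint_pos": joint angles; "qvel": joint speeds; "tau": joint torques, N m; "position": TCP position; "eef_rot": TCP orientation; "contact_force": force on the tool from outside, world axes, zero at the start; "ft_torque": the same for the moment, N m; "gripper_width": finger opening in mm; "finger_force": force on a finger pad.
Only numpy, scipy, OpenCV 4.12 (cv2) and the standard library are available. Lean on these libraries where they do the work, as an engineer would, in place of code of your own. Each camera call takes 0.05 s, during which the arm holds its last target. There are 200 camera calls.

TASK

Get the print exposure unit ready: lift the wooden weight off its glass and stand it upright in the middle of the cork pad, then swing the lid shut until it sits flush on the lower shell. Only once the lid is shut, slide the black dimmer grip along its track until its white line is level with the red marker. Leave the glue bottle, jar and spool where they stand.

Things in the scene. Friction and masses are not known exactly. Their poses are not given: they have to be found in the camera images.
- unit: Grey tabletop exposure unit, fixed. Origin: centre of the underside of its lower shell; x along the hinge and the dimmer track, y from the control panel towards the hinge, z up. Lower shell 210 (x) x 175 (y) x 62 mm high, 6 mm walls; its glass bed lies 45 mm above the table. The control panel lies beside it, at y = -95 to -176 mm.
- panel (a point): Middle of the dimmer's track on the panel surface (unit x 0, y -137, z 40 mm). The panel, 230 mm wide, slopes down at 40 degrees away from the shell, from (y -95, z 75) to (y -176, z 7) mm. Site frame as the unit's.
- shade (a point): Middle of the outer edge of a fixed clear amber shade, 210 mm wide, 3 mm thick, standing square to the panel on its upper edge: it leans over the panel from (y -92, z 78) to this edge (y -147, z 143 mm in the unit's frame). The dimmer can be gripped only with the tool leaning out like the shade, its body away from the shell.
- lid_hinge (a point): Middle of the lid's hinge line, on the unit at y = +87.5, z = 62 mm in its frame; the hinge line runs along the unit's x.
- lid (a joint): Angle (rad) of the white lid about its hinge: 0 shut, edges meeting; 1.57 upright; up to 2.1 leaning back. Stiff hinge: it stays where it is left and must be pushed all the way (about 5 N at the free edge). The lid is a shell 210 x 175 x 34 mm with 6 mm walls; shut, its flat top is 96 mm above the table.
- lid_edge (a point): Middle of the lid's free edge, on its outer face, 172 mm from the hinge line and 34 mm off the plane of its rim (it moves with the lid).
- dimmer (a joint): Position (m) of the dimmer grip along its track, 0 at the end towards the unit's -x, 0.12 at the +x end; reading 0.06 is the unit's x = 0. It stays where it is left; 2.5 N moves it.
- dimmer_grip (a point): The place to grip the dimmer: middle of a black bar 22 mm along the track, 60 mm across it (up the slope) and standing 43 mm out of the panel, with a white line over its middle; this point is 27 mm out of the panel, square to it (unit y = -154.5, z = 60 mm). Its frame: x along the track, y up the slope, z square out of the panel.
- marker: Red arrow-shaped marker, 16 mm wide and 5 mm thick, on the lower strip of the panel, pointing up the slope at the track; fixed. Its x axis runs along the track (as the unit's x) and its origin marks where the dimmer's white line has to be along x.
- weight: Pressing weight: wooden block with brass bands and a brass plate on top, 120 (its x) x 44 (y) x 60 mm high, 0.4 to 0.8 kg, standing on the glass. Origin: centre of its underside; z up. Too tall for the lid to shut over it.
- pad: Square cork pad 160 x 160 x 6 mm, fixed on the table; origin: centre of its underside.
- glue: Bystander: white plastic glue bottle, 60 mm across, 170 mm high, loose; origin: centre of its underside.
- jar: Bystander: amber glass jar with steel cap, 66 mm across, 85 mm high, loose; origin: centre of its underside.
- spool: Bystander: yellow thread spool, 60 mm across, 72 mm high, standing loose; origin: centre of its underside.
Things that resemble listed ones, but are neither listed nor needed, are in the scene too. What is meant by the weight is not turquoise, and is the larger of those in its own colour.

How it is judged (in metres and radians):
On the way, in this order (a step that is already met when the one before it is completed fails the run):
1. the weight stands upright in the middle of the cork pad, let go (horizontal distance between weight and pad below 0.045 m and height (world z) of weight below 0.012 m and angle between weight's own z axis and vertical below 0.1 rad and contact force between the fingers and weight below 0.3 N and linear speed of weight below 0.03 m/s), for 0.2 s.
2. the lid is shut flush on the lower shell (value of joint lid below 0.035 rad), for 0.2 s.
3. the dimmer's white line is level with the red marker (x of dimmer_grip in the frame of marker between -0.006 and 0.006 m), for 0.2 s.
At the end, for the whole second after the job is handed in: The weight stands upright (within 0.1 rad) on the cork pad, its centre within 45 mm of the pad's centre, released and at rest; the lid is shut to within 0.035 rad (6 mm at its free edge); the dimmer is at rest with its white line within 6 mm of the red marker along the track (all of step 1 and all of step 3 and value of joint lid below 0.035 rad and velocity of joint dimmer between -0.01 and 0.01 m/s); the robot touches nothing.
It fails at once if the dimmer is moved more than 12 mm while the lid is not shut (distance of dimmer_grip from where it was at the start of the episode above 0.012 m and value of joint lid above 0.06 rad).
It fails at once if the glue is moved more than 30 mm or knocked over (distance of glue from where it was at the start of the episode above 0.03 m or angle between glue's own z axis and vertical above 0.5 rad).
It fails at once if the jar is moved more than 30 mm or knocked over (distance of jar from where it was at the start of the episode above 0.03 m or angle between jar's own z axis and vertical above 0.5 rad).
It fails at once if the spool is moved more than 30 mm or knocked over (distance of spool from where it was at the start of the episode above 0.03 m or angle between spool's own z axis and vertical above 0.5 rad).
It also fails if it takes over 72 s, if anything falls off the work surface, if the arm or the gripper's body presses on something with over 40 N, if the wrist force passes 120 N, or if a joint passes its speed limit or range.

## Working session

There is one attempt and no reset: what is moved stays moved. The work goes in short steps, Python scripts to look and compute and a tool call to move; the robot and the scene stay as the last step left them, time stands still between calls to the robot, and variables do not carry over. Pictures are saved under pics/ and viewed, at most 10 in all, crops included, and the job is handed in when it is done.

Besides the shell and the picture viewer there is one more tool, called as name(argument=value, ...), one argument or row to a line, values as JSON. step_arm: Moves the arm, as the interface text tells. Its arguments: {"type":"object","properties":{"plan":{"type":"array"},"grip":{"type":"number"},"force":{"type":"number"}},"required":["plan"]}

```bash
mkdir -p pics
cat > h.py <<'E'
import numpy as np, cv2
from bench import bot
def grab(n):
    ci=bot.camera_info(n); im,d=bot.read_camera(n)
    np.savez(f'{n}.npz',im=im,d=d); return ci,im,d
def rays(ci,uv):
    K=np.array([[ci['fx'],0,ci['cx']],[0,ci['fy'],ci['cy']],[0,0,1.]])
    p=cv2.undistortPoints(np.array(uv,float).reshape(-1,1,2),K,np.array(ci['dist'],float)).reshape(-1,2)
    return np.c_[p[:,0],-p[:,1],-np.ones(len(p))]@np.array(ci['orientation']).T
def pts(ci,uv,d):  # by depth
    uv=np.array(uv).reshape(-1,2); z=d[uv[:,1].astype(int),uv[:,0].astype(int)]
    return np.array(ci['eye'])+rays(ci,uv)*z[:,None]
def plane(ci,uv,z):
    r=rays(ci,uv); e=np.array(ci['eye']); return e+r*((z-e[2])/r[:,2])[:,None]
E
python3 - <<'E'
from h import *
for n in('scene','side'):
    ci,im,d=grab(n); cv2.imwrite(f'pics/{n}0.png',im[:,:,::-1]); print(n,ci,(d>0).mean())
s=bot.sense();print(s['t'],s['position'],s['eef_rot'])
E
```

```text
scene {'fx': 550.3198789091908, 'fy': 550.3198789091908, 'cx': 324.9321144204198, 'cy': 229.34814333616148, 'dist': array([-0.16963586,  0.        ,  0.        ,  0.        ,  0.        ]), 'eye': array([1083.92921016, -166.90061001,  886.93983093]), 'orientation': array([[ 0.18330734, -0.80341511,  0.5665003 ],
       [ 0.98305116,  0.15155169, -0.10316248],
       [-0.00297178,  0.57580922,  0.81757869]])} 0.99603515625
side {'fx': 504.86910251917874, 'fy': 504.86910251917874, 'cx': 320.89104065055966, 'cy': 239.8268920290985, 'dist': array([-0.0646906,  0.       ,  0.       ,  0.       ,  0.       ]), 'eye': array([303.95553259, 492.82553607, 677.596311  ]), 'orientation': array([[-0.91862916,  0.25464875, -0.30211667],
       [-0.3950598 , -0.60538724,  0.69096602],
       [-0.00694394,  0.75409568,  0.65672786]])} 0.9960481770833334
0.1 [ 242.53585934 -602.52495088  221.59076139] [[ 9.27624763e-01  3.73512746e-01 -7.26818563e-04]
 [ 3.73513439e-01 -9.27623511e-01  1.52731172e-03]
 [-1.03743593e-04 -1.68824867e-03 -9.99998570e-01]]
```

View pics/scene0.png

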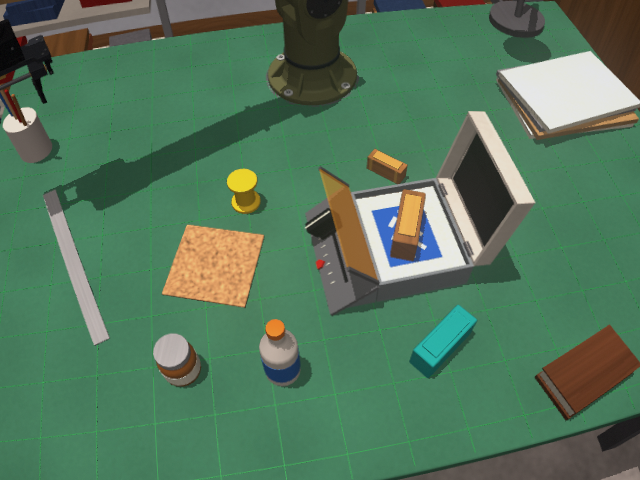

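View pics/side0.png

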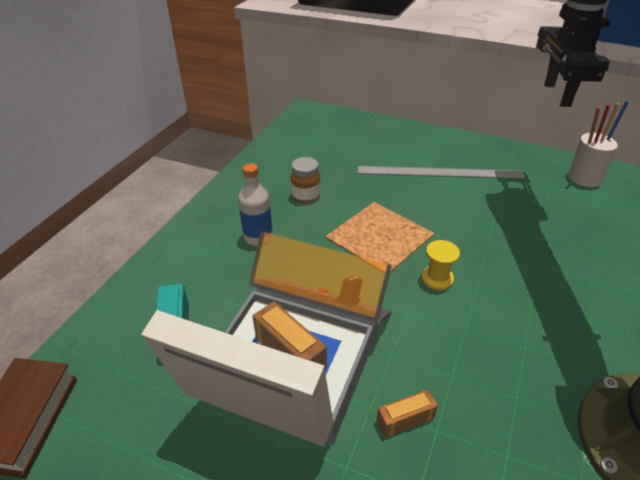

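Weight candidates in the scene view are the wooden block on the glass (408,225), a smaller wooden block (387,165) and a turquoise block (443,340). By the description it is the one on the glass. The dimmer is near (320,222), the red marker at (320,264) and the pad at (213,265).

Run:
```python
from h import *
H={}
for n in('scene','side'):
    ci=bot.camera_info(n); f=np.load(n+'.npz'); im,d=f['im'],f['d']
    v,u=np.mgrid[:480,:640]; uv=np.c_[u.ravel(),v.ravel()]
    P=pts(ci,uv,d).reshape(480,640,3); hsv=cv2.cvtColor(im,cv2.COLOR_RGB2HSV).astype(int)
    h,s,val=hsv[...,0],hsv[...,1],hsv[...,2]; X,Y,Z=P[...,0],P[...,1],P[...,2]
    def rect(m,name):
        m=cv2.morphologyEx(m.astype(np.uint8),cv2.MORPH_OPEN,np.ones((3,3),np.uint8))
        k,l,st,c=cv2.connectedComponentsWithStats(m)
        for i in 1+np.argsort(-st[1:,4])[:3]:
            if st[i,4]<25: continue
            q=P[l==i]; r=cv2.minAreaRect(q[:,:2].astype(np.float32))
            print(n,name,'px',c[i].round(),st[i,4],'rect',np.round(r[0]),np.round(r[1]),round(r[2],1),'med',np.median(q,0).round(),'z',np.percentile(q[:,2],[5,95]).round())
    orange=(h>5)&(h<22)&(s>90)&(val>70)
    rect(orange&(Z<14)&(Z>1),'pad')
    rect(orange&(Z>97)&(Z<112),'weighttop')
    rect(((h<4)|(h>175))&(s>170)&(val>120)&(Z<70),'red')
    rect((h>100)&(h<125)&(s>120)&(abs(Z-45)<8),'bluebed')
    rect((abs(Z-62)<4)&(s<60)&(val<170),'rim')
    rect((h>24)&(h<32)&(s>150)&(Z>5),'spool')
    rect((Z>5)&(Z<200)&(X>300)&(X<900)&(Y<-60)&~((h>45)&(h<85)),'obj')
    lid=(s<70)&(val>140)&(Z>110)&(X>300)&(X<900)&(Y>50)
    rect(lid,'lid')
ci=bot.camera_info('scene');im=np.load('scene.npz')['im']
cv2.imwrite('pics/c1.png',cv2.resize(im[100:330,290:540],None,fx=3,fy=2.6*1.0,interpolation=2)[:,:, ::-1])
```

```text
scene pad px [214. 265.] 5902 rect [ 511. -277.] [162. 162.] 70.1 med [ 516. -277.    5.] z [2. 8.]
scene pad px [383. 174.] 123 rect [359.  90.] [78.  7.] 44.7 med [358.  91.   8.] z [ 3. 13.]
scene weighttop px [409. 217.] 1211 rect [537.  87.] [ 43. 121.] 66.3 med [541.  84. 102.] z [ 98. 106.]
scene weighttop px [355. 242.] 341 rect [571. -21.] [140.  13.] 1.0 med [577. -22. 104.] z [ 98. 111.]
scene weighttop px [342. 198.] 89 rect [478. -25.] [12. 51.] 87.7 med [479. -25. 105.] z [ 98. 111.]
scene red px [320. 263.] 39 rect [554. -81.] [12. 12.] 59.7 med [554. -81.  16.] z [11. 21.]
scene bluebed px [387. 232.] 740 rect [535.  55.] [ 50. 133.] 82.6 med [520.  51.  44.] z [42. 46.]
scene bluebed px [427. 243.] 595 rect [556. 128.] [ 45. 106.] 67.7 med [572. 122.  44.] z [41. 46.]
scene bluebed px [285. 377.] 51 rect [ 770. -175.] [ 4. 24.] 6.7 med [ 771. -175.   44.] z [38. 50.]
scene rim px [454. 222.] 316 rect [534. 176.] [149.  10.] 3.0 med [544. 177.  61.] z [59. 65.]
scene rim px [469. 260.] 83 rect [626. 177.] [14. 33.] 70.2 med [628. 178.  61.] z [59. 64.]
scene rim px [4
[... 1552 characters left out ...]
63.]
side rim px [348. 382.] 313 rect [433. 105.] [  6. 124.] 1.5 med [432. 110.  61.] z [59. 63.]
side rim px [585. 160.] 57 rect [ 138. -648.] [11. 41.] 60.2 med [ 137. -647.   62.] z [58. 65.]
side spool px [446. 253.] 286 rect [344. 136.] [ 38. 717.] 3.4 med [ 364. -197.   72.] z [70. 74.]
side obj px [445.  46.] 17390 rect [  600. -1235.] [600. 520.] 0.0 med [  552. -1002.   150.] z [ 21. 187.]
side obj px [254. 206.] 1751 rect [ 736. -172.] [57. 47.] 20.8 med [ 730. -162.   93.] z [ 23. 167.]
side obj px [440. 263.] 1316 rect [ 371. -202.] [59. 58.] 17.8 med [ 369. -190.   66.] z [ 8. 73.]
side lid px [235. 352.] 5484 rect [431. 302.] [155. 432.] 53.3 med [521. 228. 230.] z [226. 233.]
```

View pics/c1.png

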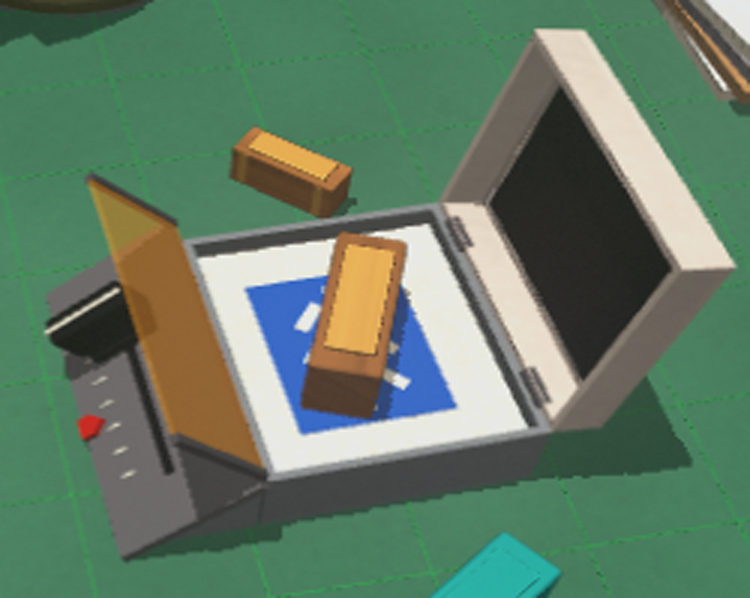

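The crop shows the large wooden block with its brass plate on the glass, with the lid open about 100°. The dimmer bar's white line is at crop (85,310) and the red marker at (90,427). I'll move over the weight now.

step_arm(
  plan=[36,-35,-8,0,0,0,36,-35,-8,0,0,0,36,-35,-8,0,0,0,36,-35,-8,0,0,0,36,-35,-8,0,0,0,36,-35,-8,0,0,0,36,-35,-4,0,0,0,36,-35,-4,0,0,0,36,-35,0,0,0,0,36,-35,0,0,0,0,36,-35,0,0,0,0,36,-35,0,0,0,0],
  grip=87,
  force=30,
)

```text
t: 1.6
position: [486.8, -50.6, 278.3]
eef_rot: [[0.928, 0.373, -0.0], [0.373, -0.928, -0.0], [-0.0, 0.0, -1.0]]
contact_force: [-0.2, 0.4, 0.7]
gripper_width: 87.3
finger_force: 0.0
```

step_arm(
  plan=[36,-35,0,0,0,0,36,-35,0,0,0,0,36,-35,0,0,0,0,0,0,0,0,0,-1,0,0,0,0,0,-1,0,0,0,0,0,-1,0,0,0,0,0,-1,0,0,0,0,0,-1,0,0,0,0,0,-1,0,0,0,0,0,-1,0,0,0,0,0,-1,0,0,0,0,0,-1],
)

```text
t: 3.1
position: [547.3, 85.6, 278.1]
eef_rot: [[0.24, 0.971, -0.001], [0.971, -0.24, -0.0], [-0.0, -0.001, -1.0]]
contact_force: [-0.2, -0.3, -0.1]
gripper_width: 87.1
finger_force: 0.0
```

step_arm(
  plan=[0,0,0,0,0,-1,0,0,0,0,0,-1,0,0,0,0,0,-1,0,0,0,0,0,-1,0,0,0,0,0,-1,0,0,0,0,0,-1,0,0,0,0,0,-1,0,0,0,0,0,-1,0,0,0,0,0,-1,0,0,0,0,0,-1,0,0,0,0,0,-1,0,0,0,0,0,-1],
)

```text
t: 4.6
position: [547.3, 85.6, 278.1]
eef_rot: [[-0.849, 0.528, -0.001], [0.528, 0.849, -0.0], [0.001, -0.001, -1.0]]
contact_force: [-0.4, -0.2, -0.1]
gripper_width: 87.0
finger_force: 0.0
```

step_arm(
  plan=[0,0,0,0,0,-0.6,0,0,0,0,0,-0.6,0,0,0,0,0,0],
)

```text
t: 4.97
position: [547.3, 85.6, 278.1]
eef_rot: [[-0.907, 0.421, -0.001], [0.421, 0.907, -0.0], [0.001, -0.0, -1.0]]
contact_force: [0.3, -0.0, 0.1]
gripper_width: 87.3
finger_force: 0.0
```

```bash
cat >> h.py <<'E'
def cloud(n):
    ci,im,d=grab(n); v,u=np.mgrid[:480,:640]
    P=pts(ci,np.c_[u.ravel(),v.ravel()],d).reshape(480,640,3)
    return im,P,cv2.cvtColor(im,cv2.COLOR_RGB2HSV).astype(int)
def wtop(n,lo,hi):
    im,P,h=cloud(n); m=(h[...,0]>5)&(h[...,0]<22)&(h[...,1]>90)&(P[...,2]>lo)&(P[...,2]<hi)
    k,l,st,c=cv2.connectedComponentsWithStats(m.astype(np.uint8)); i=1+np.argmax(st[1:,4]); q=P[l==i]
    print(n,st[i,4],cv2.minAreaRect(q[:,:2].astype(np.float32)),np.median(q,0))
    return im
def togo(target):
    s=bot.sense(); print('t',s['t'],'pos',s['position'].round(1),'tool delta',(np.array(s['eef_rot']).T@(np.array(target)-s['position'])).round(1))
E
python3 - <<'E'
from h import *
im=wtop('wrist',97,112); cv2.imwrite('pics/w1.png',im[:,:,::-1]); togo([544,83,73])
print(np.round(bot.sense()['joint_pos'],2))
E
```

```text
wrist 4191 ((537.18212890625, 86.9052505493164), (43.1428108215332, 119.33639526367188), 66.12179565429688) [535.03573945  87.43090239 102.55824515]
t 5.025 pos [547.4  85.6 278.2] tool delta [  1.9  -3.7 205.2]
[ 0.69  0.2  -1.01  1.58  0.17  1.46  0.8 ]
```

View pics/w1.png

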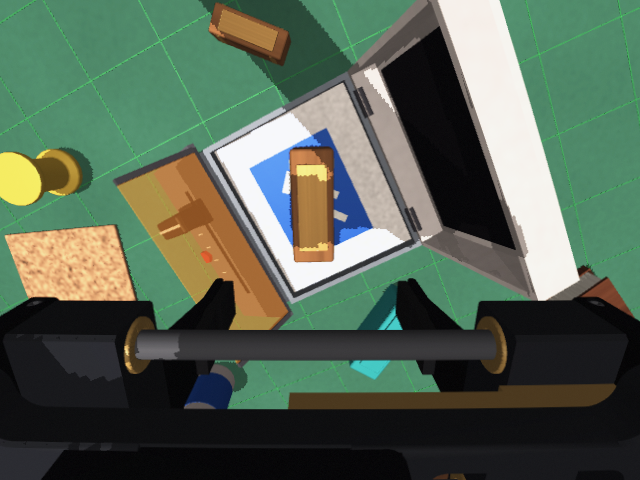

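The wrist view shows the weight midway below the open fingers, with its top spanning about (290–335, 148–262) and centred at world (537, 87). I'll descend, grip and lift.

step_arm(
  plan=[4,-2,30,0,0,0,0,-2,40,0,0,0,0,0,40,0,0,0,0,0,35,0,0,0,0,0,25,0,0,0,0,0,20,0,0,0,0,0,13,0,0,0],
)

```text
t: 5.9
position: [542.1, 83.7, 74.6]
eef_rot: [[-0.907, 0.421, -0.001], [0.421, 0.907, -0.0], [0.001, -0.0, -1.0]]
contact_force: [-0.0, 0.7, 0.2]
gripper_width: 86.8
finger_force: 0.0
```

step_arm(
  plan=[0,0,0,0,0,0,0,0,0,0,0,0,0,0,0,0,0,0,0,0,0,0,0,0,0,0,0,0,0,0,0,0,0,0,0,0],
  grip=30,
  force=40,
)

```text
t: 6.65
position: [542.8, 84.2, 75.9]
eef_rot: [[-0.907, 0.42, 0.001], [0.42, 0.907, 0.001], [-0.001, 0.001, -1.0]]
contact_force: [1.2, 2.2, 0.9]
gripper_width: 43.7
finger_force: 39.9
```

step_arm(
  plan=[0,0,-10,0,0,0,0,0,-20,0,0,0,0,0,-30,0,0,0,0,0,-40,0,0,0,0,0,-40,0,0,0,0,0,-20,0,0,0],
)

```text
t: 7.4
position: [543.0, 84.3, 238.5]
eef_rot: [[-0.907, 0.42, 0.004], [0.42, 0.907, -0.001], [-0.003, 0.001, -1.0]]
contact_force: [0.3, -0.5, -4.9]
gripper_width: 43.7
finger_force: 39.9
```

Run:
```python
from h import *
wtop('wrist',200,300); togo([516,-281,200]); print(np.round(bot.sense()['joint_pos'],2))
```

```text
wrist 15704 ((514.919921875, 96.94161987304688), (50.54652786254883, 71.1021957397461), 64.76810455322266) [508.62379103  99.15311349 264.55613043]
t 7.45 pos [543.8  84.3 240. ] tool delta [-128.2 -343.2   40.1]
[ 0.7   0.21 -1.01  1.65  0.18  1.38  0.8 ]
```

step_arm(
  plan=[-6,-16,0,0,0,0,-12,-34,0,0,0,0,-13,-34,0,0,0,0,-13,-34,0,0,0,0,-13,-34,0,0,0,0,-13,-34,0,0,0,0,-13,-34,0,0,0,0,-13,-34,0,0,0,0,-13,-34,0,0,0,0,-13,-34,0,0,0,0,-6,-20,0,0,0,0,0,0,0,0,0,0],
)

```text
t: 8.95
position: [513.5, -281.8, 234.4]
eef_rot: [[-0.906, 0.423, -0.002], [0.423, 0.906, 0.001], [0.002, 0.0, -1.0]]
contact_force: [0.2, 0.1, -5.7]
gripper_width: 43.9
finger_force: 39.9
```

Run:
```python
from h import *
togo([515.5,-279.5,38]); print(np.round(bot.sense()['joint_pos'],2))
```

```text
t 8.95 pos [ 513.5 -281.8  234.4] tool delta [ -1.3   2.8 196.4]
[ 1.12  0.26 -0.79  1.58  0.19  1.38  1.45]
```

step_arm(
  plan=[0,0,20,0,0,0,-1,1,40,0,0,0,0,2,40,0,0,0,0,0,40,0,0,0,0,0,28,0,0,0,0,0,12,0,0,0,0,0,6,0,0,0,0,0,5,0,0,0,0,0,0,0,0,0],
)

```text
t: 10.07
position: [517.1, -278.2, 45.0]
eef_rot: [[-0.907, 0.421, 0.001], [0.421, 0.907, -0.001], [-0.001, -0.0, -1.0]]
contact_force: [0.2, 0.4, -5.3]
gripper_width: 44.3
finger_force: 39.9
```

step_arm(
  plan=[0,0,3,0,0,0,0,0,2,0,0,0,0,0,2,0,0,0,0,0,0,0,0,0],
)

```text
t: 10.58
position: [516.6, -278.0, 37.4]
eef_rot: [[-0.907, 0.421, -0.0], [0.421, 0.907, 0.0], [0.0, -0.0, -1.0]]
contact_force: [0.1, 0.8, -4.8]
gripper_width: 43.7
finger_force: 39.9
```

step_arm(
  plan=[0,0,1.5,0,0,0,0,0,0,0,0,0],
)

```text
t: 10.82
position: [516.9, -278.1, 36.9]
eef_rot: [[-0.907, 0.42, -0.0], [0.42, 0.907, -0.001], [-0.0, -0.001, -1.0]]
contact_force: [-2.4, 1.6, 2.7]
gripper_width: 43.4
finger_force: 39.9
```

Touchdown, since the vertical force went from -5 N to +2.7 N. I'll release and rise.

step_arm(
  plan=[0,0,0,0,0,0,0,0,0,0,0,0,0,0,0,0,0,0,0,0,0,0,0,0,0,0,-10,0,0,0,0,0,-30,0,0,0,0,0,-45,0,0,0,0,0,-50,0,0,0,0,0,-50,0,0,0,0,0,-50,0,0,0,0,0,-20,0,0,0],
  grip=80,
)

```text
t: 12.2
position: [518.1, -278.0, 295.5]
eef_rot: [[-0.907, 0.42, 0.005], [0.42, 0.907, -0.003], [-0.006, -0.001, -1.0]]
contact_force: [-0.5, 0.4, -0.1]
gripper_width: 79.9
finger_force: 0.0
```

Run:
```python
from h import *
im=wtop('side',60,72); wtop('scene',60,72);cv2.imwrite('pics/s2.png',im[:,:,::-1])
# lid & unit: side view
im,P,h=cloud('scene'); X,Y,Z=P[...,0],P[...,1],P[...,2]
red=((h[...,0]<4)|(h[...,0]>175))&(h[...,1]>170)&(h[...,2]>120)&(Z<70)&(X>480)&(X<620)&(abs(Y+70)<50)
print('red',np.median(P[red],0),np.ptp(P[red],axis=0))
# unit yaw/centre from rear + side rims
g=(h[...,1]<60)&(abs(Z-61)<3)&(X>420)&(X<650)&(Y>150)&(Y<195)
q=P[g]; a=np.polyfit(q[:,0],q[:,1],1); print('rear rim slope deg',np.degrees(np.arctan(a[0])),'y at 535',np.polyval(a,535))
L=(h[...,1]<70)&(h[...,2]>140)&(Z>200)&(Z<240)&(X>400)&(X<660)&(Y>190)&(Y<270)
r=cv2.minAreaRect(P[L][:,:2].astype(np.float32));print('lid',r,P[L][:,2].min(),P[L][:,2].max())
T=P[L]; T=T[T[:,2]>226]; a=np.polyfit(T[:,0],T[:,1],1);print('lid slope',np.degrees(np.arctan(a[0])), 'slope z/y',np.polyfit(T[:,1],T[:,2],1)[0])
B=(h[...,2]<60)&(X>430)&(X<640)&(Y>-110)&(Y<-40)&(Z>20)&(Z<110)
k,l,st,c=cv2.connectedComponentsWithStats(B.astype(np.uint8));
for i in 1+np.argsort(-st[1:,4])[:2]: print('black',c[i],st[i],np.percentile(P[l==i],[2,50,98],axis=0).round())
W=(h[...,1]<70)&(h[...,2]>170)&(X>430)&(X<640)&(Y>-140)&(Y<-40)&(Z>50)
print('white',W.sum(),np.percentile(P[W],[2,50,98],axis=0).round(1) if W.sum() else '')
togo([535,320,300]);print(np.round(bot.sense()['joint_pos'],2))
```

```text
side 773 ((508.35662841796875, -274.9246520996094), (46.273521423339844, 118.88485717773438), 66.16773986816406) [ 505.40845925 -269.97582103   64.79254735]
scene 1097 ((511.06109619140625, -275.220703125), (44.07577133178711, 117.66983032226562), 66.16098022460938) [ 515.1365296  -276.32605981   63.59221345]
red [554.0161985  -81.13008447  15.19440947] [15.39095016 12.81437709 13.93558846]
rear rim slope deg 0.206952870430815 y at 535 177.78405855945945
lid ((532.0873413085938, 227.89578247070312), (211.20205688476562, 41.71125411987305), 0.21038851141929626) 201.81576745819928 235.93971159137573
lid slope 1.4489031934716452 slope z/y -0.15753053384267918
black [325.83484574 233.19600726] [307 212  41  70 551] [[498. -91.  32.]
 [506. -60.  53.]
 [605. -43.  87.]]
black [316.35416667 216.375     ] [305 208  25  17  48] [[485. -94.  55.]
 [487. -75.  71.]
 [490. -52.  90.]]
white 39 [[491.3 -95.8  54.8]
 [494.7 -73.   73.9]
 [498.1 -52.7  89.9]]
t 12.35 pos [ 517.3 -278.   292.4] tool delta [235.2 550.   -8.6]
[ 1.12  0.24 -0.81  1.48  0.17  1.49  1.46]
```

View pics/s2.png

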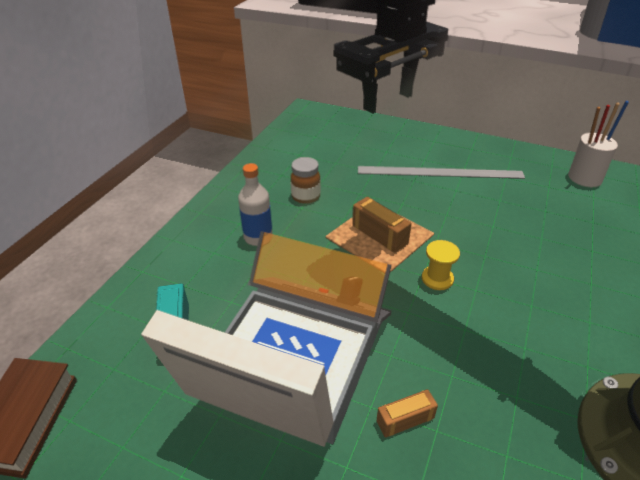

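The side view shows the weight upright at the pad centre (381,225), with glue, jar and spool untouched. Next is the lid, by going behind it with closed fingers.

step_arm(
  plan=[20,46,-3,0,0,0,20,46,-3,0,0,0,20,46,-3,0,0,0,20,46,-3,0,0,0,20,46,0,0,0,0,20,46,0,0,0,0,20,46,0,0,0,0,20,46,0,0,0,0,20,46,0,0,0,0,20,46,0,0,0,0,20,46,0,0,0,0,16,44,0,0,0,0],
  grip=0,
)

```text
t: 13.85
position: [533.2, 321.5, 301.2]
eef_rot: [[-0.908, 0.42, -0.002], [0.42, 0.908, -0.001], [0.001, -0.002, -1.0]]
contact_force: [1.3, -0.6, 0.7]
gripper_width: 0.3
finger_force: 0.0
```

step_arm(
  plan=[0,0,0,0,0,1,0,0,0,0,0,1,0,0,0,0,0,1,0,0,0,0,0,1,0,0,0,0,0,1,0,0,0,0,0,1,0,0,0,0,0,1,0,0,0,0,0,1,0,0,0,0,0,1,0,0,0,0,0,1,0,0,0,0,0,0.6,0,0,0,0,0,0],
)

```text
t: 15.35
position: [533.4, 319.8, 301.4]
eef_rot: [[-0.028, 1.0, -0.002], [1.0, 0.028, -0.001], [-0.001, -0.002, -1.0]]
contact_force: [-0.3, -0.0, 0.1]
gripper_width: 0.3
finger_force: 0.0
```

step_arm(
  plan=[0,0,0,0,-1,0,0,0,0,0,-1,0,0,0,0,0,-1,0,0,0,0,0,-1,0,0,0,0,0,-1,0,0,0,0,0,-1,0,0,0,0,0,0,0],
)

```text
t: 16.23
position: [532.6, 322.1, 299.7]
eef_rot: [[-0.029, 0.999, 0.015], [0.807, 0.032, -0.589], [-0.59, -0.005, -0.808]]
contact_force: [-0.7, -0.7, -0.0]
gripper_width: 0.7
finger_force: 0.0
```

Run:
```python
from h import *
togo([535,255,195]);s=bot.sense();print(np.round(s['joint_pos'],2),s['eef_rot'].round(2))
```

```text
t 16.225 pos [532.6 322.1 299.7] tool delta [  7.5   0.8 124.2]
[-0.44  0.64 -0.68  1.1   0.74  2.05 -0.92] [[-0.03  1.    0.01]
 [ 0.81  0.03 -0.59]
 [-0.59 -0.01 -0.81]]
```

step_arm(
  plan=[8,0,10,0,0,0,1,0,30,0,0,0,0,0,35,0,0,0,0,0,30,0,0,0,0,0,15,0,0,0,0,0,0,0,0,0],
)

```text
t: 16.98
position: [535.9, 255.4, 200.5]
eef_rot: [[-0.02, 1.0, 0.014], [0.808, 0.025, -0.588], [-0.588, -0.0, -0.809]]
contact_force: [0.4, 0.6, -0.3]
gripper_width: 0.4
finger_force: 0.0
```

Run:
```python
from h import *
s=bot.sense();R=s['eef_rot'];p=s['position'];print(p.round(1),s['contact_force'].round(1),np.round(s['joint_pos'],2))
prev=p
for th in list(range(102,0,-6))+[0,-2]:
    t=np.radians(th);o=34+ (5.5+3*max(th,0)/100)
    q=np.array([p[0],178.5-150*np.cos(t)+o*np.sin(t),62+150*np.sin(t)+o*np.cos(t)])
    print(th,q.round(),(R.T@(q-prev)).round(1));prev=q
```

```text
[535.9 255.4 200.5] [ 0.4  0.6 -0.3] [-0.3   0.59 -0.68  1.37  0.72  1.83 -0.97]
102 [536. 251. 200.] [-2.9 -0.1  3. ]
96 [536. 236. 207.] [-16.2  -0.4   3.3]
90 [536. 221. 212.] [-15.7  -0.4   4.9]
84 [536. 205. 216.] [-15.1  -0.4   6.6]
78 [536. 188. 217.] [-14.3  -0.4   8.1]
72 [536. 172. 218.] [-13.4  -0.4   9.6]
66 [536. 155. 216.] [-12.3  -0.4  11. ]
60 [536. 139. 213.] [-11.1  -0.4  12.2]
54 [536. 124. 208.] [-9.7 -0.4 13.3]
48 [536. 109. 201.] [-8.2 -0.4 14.2]
42 [536.  94. 193.] [-6.7 -0.3 15. ]
36 [536.  81. 183.] [-5.1 -0.3 15.6]
30 [536.  69. 172.] [-3.4 -0.3 16.1]
24 [536.  58. 160.] [-1.7 -0.3 16.3]
18 [536.  48. 146.] [ 0.1 -0.2 16.4]
12 [536.  40. 132.] [ 1.8 -0.2 16.3]
6 [536.  33. 117.] [ 3.5 -0.2 16. ]
0 [536.  28. 102.] [ 5.2 -0.1 15.6]
-2 [536.  27.  96.] [ 2.1 -0.   5. ]
```

step_arm(
  plan=[-3,0,3,0,0,0,-16,0,3,0,0,0,-16,0,5,0,0,0,-15,0,7,0,0,0,-14,0,8,0,0,0,-13,0,10,0,0,0],
)

```text
t: 17.73
position: [537.9, 172.3, 217.2]
eef_rot: [[-0.021, 1.0, 0.016], [0.809, 0.026, -0.588], [-0.588, 0.001, -0.809]]
contact_force: [0.3, 3.4, -1.9]
gripper_width: 0.3
finger_force: 1.3
```

Run:
```python
from h import *
s=bot.sense();print(s['position'],s['contact_force'].round(1),np.round(s['joint_pos'],2))
im,P,h=cloud('side');cv2.imwrite('pics/s3.png',im[:,:,::-1])
```

```text
[537.92297561 172.34213234 217.2028011 ] [ 0.3  3.4 -1.9] [-0.16  0.47 -0.68  1.5   0.71  1.76 -0.87]
```

View pics/s3.png

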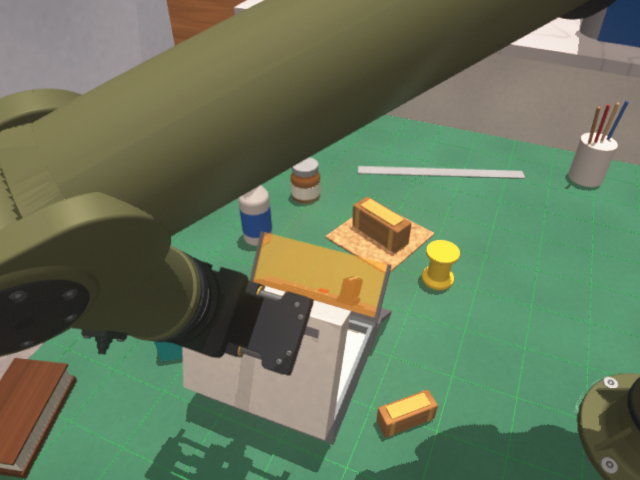

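The side view shows the fingers pushing the lid's outer face near (270,320), and the lid is swinging shut as planned. I'll continue along the arc.

step_arm(
  plan=[-12,0,11,0,0,0,-11,0,12,0,0,0,-10,0,13,0,0,0,-8,0,14,0,0,0,-7,0,15,0,0,0,-5,0,16,0,0,0,-3,0,16,0,0,0,-2,0,16,0,0,0,0,0,16,0,0,0],
)

```text
t: 18.9
position: [541.2, 49.5, 145.9]
eef_rot: [[-0.021, 1.0, 0.015], [0.808, 0.026, -0.589], [-0.589, 0.0, -0.808]]
contact_force: [-0.5, 1.5, 2.5]
gripper_width: 0.3
finger_force: 1.0
```

step_arm(
  plan=[2,0,16,0,0,0,3,0,16,0,0,0,4,0,11,0,0,0,1,0,3,0,0,0,0,0,0,0,0,0],
)

```text
t: 19.52
position: [541.3, 32.4, 102.9]
eef_rot: [[-0.022, 1.0, 0.015], [0.809, 0.027, -0.587], [-0.587, -0.001, -0.809]]
contact_force: [-0.5, -0.8, 0.6]
gripper_width: -0.0
finger_force: 0.0
```

step_arm(
  plan=[1.2,0,1.6,0,0,0,1.2,0,1.6,0,0,0,1.2,0,1.6,0,0,0,0,0,0,0,0,0],
)

```text
t: 20.02
position: [541.8, 32.6, 101.3]
eef_rot: [[-0.02, 1.0, 0.017], [0.807, 0.027, -0.59], [-0.591, 0.002, -0.807]]
contact_force: [-6.9, 2.7, 16.6]
gripper_width: 0.5
finger_force: 8.6
```

Run:
```python
from h import *
im,P,h=cloud('scene');X,Y,Z=P[...,0],P[...,1],P[...,2]
m=(X>440)&(X<630)&(Y>15)&(Y<170)&(Z>75)&(Z<125)&(h[...,1]<80)&(h[...,2]>120)
q=P[m];a=np.linalg.lstsq(np.c_[q[:,:2]-[535,178],np.ones(len(q))],q[:,2],rcond=None)[0];print(m.sum(),a)
```

```text
3835 [-2.40570523e-03 -3.63184911e-03  9.42961418e+01]
```

The lid is shut: 16 N reaction and the top is level to within 0.004 rad. I'll retract and re-orient for the dimmer.

step_arm(
  plan=[0,0,-15,0,0,0,0,0,-40,0,0,0,0,0,-50,0,0,0,0,0,-50,0,0,0,0,0,-40,0,1,0,0,0,0,0,1,0,0,0,0,0,1,0,0,0,0,0,1,0,0,0,0,0,1,0,0,0,0,0,1,0],
  grip=75,
)

```text
t: 21.32
position: [538.7, 147.5, 255.9]
eef_rot: [[-0.028, 1.0, 0.002], [1.0, 0.028, 0.004], [0.004, 0.002, -1.0]]
contact_force: [0.0, -0.7, -0.2]
gripper_width: 74.6
finger_force: 0.0
```

Run:
```python
from h import *
im,P,h=cloud('scene');X,Y,Z=P[...,0],P[...,1],P[...,2]
m=(X>440)&(X<630)&(Y>15)&(Y<170)&(Z>75)&(Z<125)&(h[...,1]<80)&(h[...,2]>120)
q=P[m];a=np.linalg.lstsq(np.c_[q[:,:2]-[535,178],np.ones(len(q))],q[:,2],rcond=None)[0];print(m.sum(),a)
m=(h[...,1]<80)&(h[...,2]>120)&(X>400)&(X<660)&(Y>-10)&(Y<200)&(abs(Z-95)<5); r=cv2.minAreaRect(P[m][:,:2].astype(np.float32));print(r)
togo([495,-150,270]);print(np.round(bot.sense()['joint_pos'],2),bot.sense()['eef_rot'].round(2))
```

```text
7267 [-2.91956157e-03 -1.80951114e-03  9.45144282e+01]
((535.2493896484375, 91.25755310058594), (213.7149200439453, 177.12513732910156), 1.6206754446029663)
t 21.375 pos [539.8 143.4 255.9] tool delta [-292.3  -51.1  -15.5]
[ 0.34  0.16 -0.71  1.61  0.11  1.4  -0.37] [[-0.02  1.    0.  ]
 [ 1.    0.02  0.  ]
 [ 0.    0.   -1.  ]]
```

step_arm(
  plan=[-42,-7,-2,0,0,0,-42,-7,-2,0,0,0,-42,-7,-2,0,0,0,-42,-7,-2,0,0,0,-42,-7,-2,0,0,0,-42,-8,-2,0,0,0,-40,-8,-3,0,0,0,0,0,0,0,0,0],
)

```text
t: 22.38
position: [494.8, -150.0, 270.2]
eef_rot: [[-0.021, 1.0, -0.001], [1.0, 0.021, -0.002], [-0.002, -0.001, -1.0]]
contact_force: [-0.2, 1.1, 0.5]
gripper_width: 74.9
finger_force: 0.0
```

step_arm(
  plan=[0,0,0,0,1,0,0,0,0,0,1,0,0,0,0,0,1,0,0,0,0,0,1,0,0,0,0,0,1,0,0,0,0,0,1,0,0,0,0,0,0.7,0,0,0,0,0,0,0],
)

```text
t: 23.38
position: [495.3, -146.4, 268.8]
eef_rot: [[-0.019, 1.0, -0.02], [0.763, 0.027, 0.646], [0.646, -0.003, -0.763]]
contact_force: [-0.2, 0.7, -0.1]
gripper_width: 74.5
finger_force: 0.0
```

```bash
cat > dm.py <<'E'
from h import *
y=np.radians(1.6);c,s=np.cos(y),np.sin(y);U=np.array([[c,-s,0],[s,c,0],[0,0,1]]);O=np.array([535.2,91.3,0])
def meas(n):
    im,P,h=cloud(n);Q=(P-O)@U
    w=(h[...,1]<70)&(h[...,2]>150)&(abs(Q[...,0])<80)&(Q[...,1]>-192)&(Q[...,1]<-135)&(abs((Q[...,1]+137)*.643*-1+(Q[...,2]-40)*.766-43)<6)
    r=((h[...,0]<4)|(h[...,0]>175))&(h[...,1]>170)&(h[...,2]>100)&(Q[...,2]<70)&(Q[...,2]>2)&(abs(Q[...,0])<90)&(abs(Q[...,1]+160)<30)
    for k,m in(('white',w),('red',r)):
        if m.sum()>5: print(n,k,m.sum(),np.median(Q[m],0).round(1),np.percentile(Q[m][:,0],[3,97]).round(1))
        else: print(n,k,'none')
    return im,Q
E
python3 - <<'E'
from dm import *
print(np.round(bot.sense()['joint_pos'],2),bot.sense()['eef_rot'].round(3))
meas('scene');im,_=meas('wrist');cv2.imwrite('pics/w2.png',im[:,:,::-1])
n=np.array([0,-.643,.766]);g=O+U@(np.array([-41,-137,40])+8*n+10*np.array([0,-.766,-.643]))
togo(g+U@n*110);togo(g);print(g)
E
```

```text
[ 0.9   0.33 -0.36  1.54 -0.47  1.69  0.6 ] [[-0.019  1.    -0.02 ]
 [ 0.763  0.027  0.646]
 [ 0.646 -0.003 -0.763]]
scene white 41 [ -45.2 -164.4   73.9] [-47.5 -43. ]
scene red 53 [  14.4 -173.    15. ] [ 6.3 20.4]
wrist white 142 [ -43.8 -164.5   73. ] [-45.  -42.6]
wrist red 125 [  13.9 -173.    15.4] [ 7.2 20.8]
t 23.475 pos [ 495.9 -145.2  270.4] tool delta [-83.1   5.  121.4]
t 23.475 pos [ 495.9 -145.2  270.4] tool delta [-83.4   5.1 231.5]
[498.39875845 -59.59038086  39.698     ]
```

View pics/w2.png

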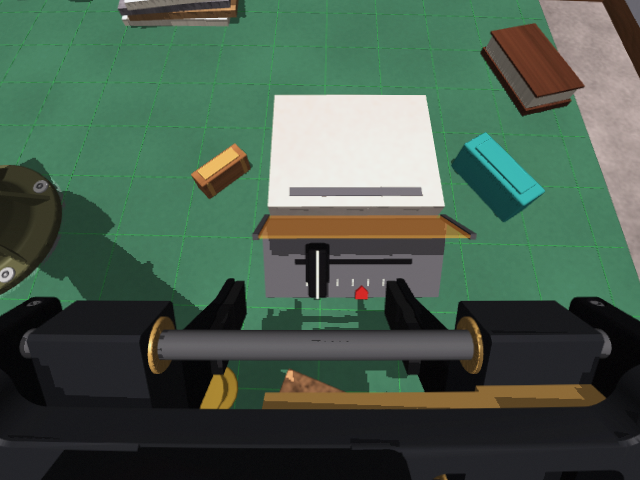

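The wrist view shows the lid shut, the dimmer's white line at (318,272) and the red arrow at (361,292). That puts them at unit x -44 and +14 mm, so 58 mm of travel is needed.

step_arm(
  plan=[-28,1,0,0,0,0,-28,1,10,0,0,0,-27,0,30,0,0,0,0,0,40,0,0,0,0,0,40,0,0,0,0,0,30,0,0,0,0,0,0,0,0,0],
)

```text
t: 24.35
position: [495.9, -110.0, 102.1]
eef_rot: [[-0.024, 0.999, -0.022], [0.763, 0.032, 0.646], [0.646, -0.001, -0.763]]
contact_force: [0.5, -0.4, 0.6]
gripper_width: 75.1
finger_force: 0.0
```

Run:
```python
from dm import *
n=np.array([0,-.643,.766]);g=O+U@(np.array([-44,-137,40])+8*n+10*np.array([0,-.766,-.643]))
togo(g);print(bot.sense()['eef_rot'].round(3),np.round(bot.sense()['joint_pos'],2));meas('scene')
```

```text
t 24.35 pos [ 495.9 -110.   102.1] tool delta [-1.9  1.2 80.1]
[[-0.024  0.999 -0.022]
 [ 0.763  0.032  0.646]
 [ 0.646 -0.001 -0.763]] [ 0.86  0.45 -0.37  1.75 -0.44  1.38  0.71]
scene white 39 [ -45.5 -162.2   71.1] [-47.5 -42.4]
scene red 52 [  14.2 -173.1   14.6] [ 5.9 21.5]
```

step_arm(
  plan=[-1,1,25,0,0,0,-1,0,25,0,0,0,0,0,15,0,0,0,0,0,9,0,0,0,0,0,4,0,0,0,0,0,0,0,0,0],
)

```text
t: 25.15
position: [496.5, -64.8, 41.4]
eef_rot: [[-0.021, 1.0, -0.017], [0.764, 0.026, 0.645], [0.645, 0.0, -0.764]]
contact_force: [-0.7, 0.9, 0.4]
gripper_width: 74.9
finger_force: 0.0
```

step_arm(
  plan=[0,0,0,0,0,0,0,0,0,0,0,0,0,0,0,0,0,0,0,0,0,0,0,0,0,0,0,0,0,0,0,0,0,0,0,0],
  grip=10,
  force=15,
)

```text
t: 25.9
position: [496.1, -64.4, 41.2]
eef_rot: [[-0.02, 1.0, -0.017], [0.764, 0.027, 0.645], [0.645, -0.0, -0.764]]
contact_force: [-1.9, -0.6, -0.1]
gripper_width: 23.1
finger_force: 1.4
```

step_arm(
  plan=[0,0,0,0,0,0,0,0,0,0,0,0,0,4,0,0,0,0,0,9,0,0,0,0,0,9,0,0,0,0,0,9,0,0,0,0,0,9,0,0,0,0,0,9,0,0,0,0,0,7,0,0,0,0,0,2,0,0,0,0,0,0,0,0,0,0,0,0,0,0,0,0],
)

```text
t: 27.4
position: [554.8, -62.6, 41.2]
eef_rot: [[-0.021, 1.0, -0.016], [0.764, 0.026, 0.645], [0.645, 0.001, -0.764]]
contact_force: [0.7, 1.2, -0.5]
gripper_width: 22.1
finger_force: 15.0
```

Run:
```python
from dm import *
meas('scene');meas('wrist');p=bot.sense()['position'];print((U.T@(p-O)).round(1))
```

```text
scene white 25 [  14.7 -153.4   82.5] [12.6 15.8]
scene red none
wrist white 636 [  15.4 -157.6   79.4] [14.1 16.7]
wrist red none
[  15.3 -154.5   41.2]
```

step_arm(
  plan=[0,-1,0,0,0,0,0,0,0,0,0,0],
)

```text
t: 27.75
position: [553.5, -62.7, 41.2]
eef_rot: [[-0.021, 1.0, -0.016], [0.764, 0.026, 0.645], [0.645, 0.001, -0.764]]
contact_force: [1.4, 2.1, -1.7]
gripper_width: 22.2
finger_force: 15.0
```

step_arm(
  plan=[0,0,0,0,0,0,0,0,0,0,0,0,0,0,0,0,0,0,0,0,0,0,0,0,0,0,-10,0,0,0,0,0,-30,0,0,0,0,0,-45,0,0,0,0,0,-50,0,0,0,0,0,-50,0,0,0,-20,0,-40,0,0,0,0,0,0,0,0,0],
  grip=70,
)

```text
t: 29.12
position: [557.5, -228.7, 201.4]
eef_rot: [[-0.017, 1.0, -0.012], [0.767, 0.021, 0.642], [0.642, 0.002, -0.767]]
contact_force: [-0.6, 0.4, -0.2]
gripper_width: 70.2
finger_force: 0.0
```

Run:
```python
from dm import *
im,Q=meas('scene');im,_=meas('wrist');wtop('side',60,72);cv2.imwrite('pics/w3.png',im[:,:,::-1])
s=bot.sense();print(s['t'],s['position'],s['contact_force'])
```

```text
scene white 46 [  13.3 -165.8   72.8] [10.9 15.5]
scene red 33 [  16.3 -173.5   14.4] [ 7.8 20.6]
wrist white 168 [  14.3 -164.8   73. ] [13.1 15.3]
wrist red 127 [  14.3 -174.8   14.2] [ 7.  21.6]
side 782 ((509.3334655761719, -274.0743103027344), (45.70314025878906, 118.85652923583984), 65.62684631347656) [ 505.54301367 -270.0523725    64.77515497]
29.275 [ 557.2921796  -222.3979304   199.96087307] [0.02082252 0.60510661 0.11208776]
```

View pics/w3.png

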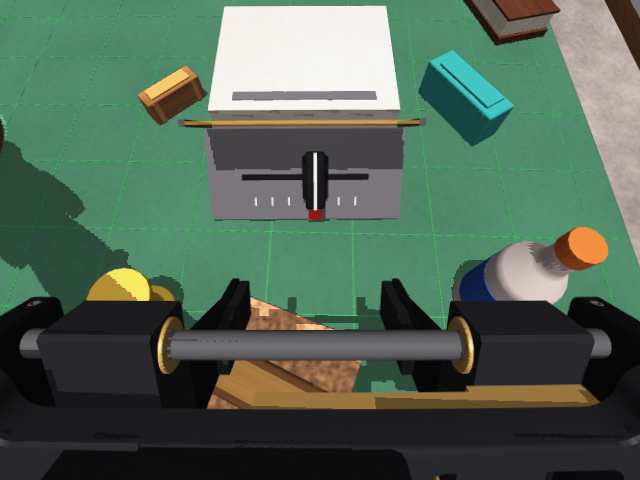

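The wrist view shows the white line (316,180) directly over the red marker (316,214). The lid is flush and the arm is clear of everything.

```bash
python3 -c "
from bench import bot
print(bot.hand_in())"
```

```text
the job is handed in; nothing more can be done
None
```

I handed the job in at about 29 s (no verdict came back): the weight stands upright within about 5 mm of the pad's centre, the lid is flush, and the dimmer's white line measures within about 1 mm of the red marker; the glue, jar and spool were not touched.

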